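Open the sprung hood and turn the fatigue bar end for end

ROBOT

A 6-joint arm with a two-finger parallel gripper is mounted at the origin on a cart in front of the work surface, level with it; the furniture and walls round the work are solid. World frame = base frame: x ahead of the robot, y to its left, z up, the work surface at z = 0. Lengths are in mm, angles in rad, forces in N, time in s.
With the tool pointing down it reaches from about 350 to 775 mm from the base axis. Payload 7.3 kg.
Tool frame: the origin (TCP) lies midway between the tips of the shut fingers; the grasp point (between the pads) lies 19 mm behind it (bot.grip_depth is the distance from the TCP to the grasp point, in mm); z points along the fingers, x is the direction in which the jaws open and shut, and the axes are right-handed (so a half turn about z gives the same grasp; the last joint's range is limited). The gripper opens to 92 mm and grips with 3 to 60 N. Pads are 19 mm wide; open, the fingers measure 130 mm over their backs; the gripper's body (75 mm by 190 mm) begins 47 mm behind the grasp point.
Start: joints at [-1.494, 0.342, 1.524, -0, 1.275, -0.146], TCP at [116.026, -512.038, 226.741] pointing down, gripper open.
Joint ranges: [-2.53, 2.53], [-0.77, 2.02], [0.04, 2.7], [-1, 4.14], [0.28, 2.66], [-3.11, 3.11]. Speed limits (rad/s): [2.57, 2.57, 3.14, 3.14, 3.14, 3.14].

INTERFACE

Orientations are given as [roll, pitch, yaw] about the fixed x, y, z axes, in that order (R = Rz(yaw) Ry(pitch) Rx(roll)).
In Python, from plant import bot gives the robot as it stands. The module is installed in compiled form; this text tells all that it offers.
- The arm moves only by the shell command python3 -m inch 'ROWS'. ROWS is JSON, a list that holds one entry, the list of rows, each a list of 7 numbers: the shift along the tool's x, y, z each as a share of 0.2 m, from -1 to 1, then the turn, a rotation vector about the tool's x, y, z each as a share of 45 degrees, from -1 to 1, then the closure, from -1 (fully open) to 1 (shut), so that 0 is half open. A call has exactly 10 rows; each row is the pose to reach, as a shift and turn from the pose commanded when the call began, along the tool's axes at that moment; what a row does not reach only later rows make up. A row lasts 1/8 s, in which the tool goes at most 62.5 mm and 10.7 degrees, less where a joint would pass 70% of its speed; a pose out of reach is approached as far as the arm can. A call with a number of a shift or a turn outside -1 to 1 is refused whole. A call with a gripper value outside its range is refused whole. The fingers move at their own pace and stop on an object; the grip force is fixed at half the most. Time passes only in rows, so rows that repeat a pose let the fingers close, or fill a call up. It gives the time, the measured TCP pose, the force and the opening at its end, in the units of the state.
- bot.get_obs(): the state, without advancing time (a new reading comes with each control period).
- bot.capture(name): name is "side" or "top"; returns the picture (400x640x3 uint8, red, green, blue); there is no depth.
- bot.camera_params(name): a dict with "fx", "fy", "cx", "cy" (pixels), "R" (3x3) and "t" (3): a world point X has camera coordinates R X + t. Camera axes: x right, y down, z forward; pixel columns grow to the right and rows downward; lengths in mm; the calibration is good to about 2 mm. A picture is of the moment at which its call begins. camera_params takes no time and is no camera call.
- bot.close_job(): hands the job in, once; it reports no verdict.
The state is a dict: "time": time; "joint_positions": joint angles; "dq": joint speeds; "tau": joint torques, N m; "tool_pos": TCP position; "tcp_rot": TCP orientation; "contact_force": force on the tool from outside, world axes, zero at the start; "moment": the same for the moment, N m; "grip_width": finger opening in mm.
Only numpy, scipy, OpenCV 4.12 (cv2) and the standard library are available. Lean on these libraries where they do the work, as an engineer would, in place of code of your own. Each camera call takes 0.05 s, during which the arm holds its last target.

TASK

Swing the orange-framed clear hood of the fatigue rig up and back (it has a lip in front to lift it by), past the point where its spring takes over, so that it stays fully open by itself. Then take the round steel bar out of its two vee cradles, turn it end for end and lay it (do not drop it) back in both cradles, about central, with its red end towards the blue drive unit. Do not knock the bar against the hood, the drive unit or the tail block, and leave the things around the rig where they are.

Things in the scene. Friction and masses are not known exactly. Their poses are not given: they have to be found in the camera images.
- rig: fatigue rig fixed to the desk. Origin on the desk top; -x is the side of the hood's lip, +x the hinge side, +y the blue drive unit's side. Grey base: x -85 to +95, y -170 to +170, top at z 45 mm. Two aluminium vee cradles at x 0, y -50 and +50 (14 mm wide along y, open upward, 40 mm over their tops, which are level with the bar's axis).
- cradle_mid (a point): the point midway between the two cradles on the axis of a seated bar: rig frame (0, 0, 85) mm; same axes as the rig.
- drive: blue drive unit on the rig at +y (fixed): 90 x 50 x 95 mm box, its inner face at rig y = +120 with a 5 mm disc on it, top 140 mm above the desk, dark motor behind. Origin under its middle at rig (0, 145, 45).
- tail: grey tail block on the rig at -y (fixed): 70 x 35 x 65 mm, its inner face at rig y = -127 with a 4 mm disc, top 110 mm above the desk. Origin under its middle at rig (0, -145, 45).
- hood_angle (a joint): hood angle, rad: 0 shut, 1.9 open at its stop; turns about the rig's +y, lip rising then going to +x. A tension spring over centre (1.6 N m at either end, none at dead centre 1.0) pulls it shut below, open above; with its weight (about 0.5 kg, varies) the balance is at 1.0 to 1.2, and past it the hood runs open alone. Shut, about 9 N upward at the lip lifts it, less as it rises.
- hood_hinge (a point): middle of the hood's hinge axis, rig frame (110, 0, 75) mm, fixed; same axes as the rig. The spring sits outside the hood's end towards the tail block, from a small anchor at rig (105, -137), 36 mm high.
- hood_lip (a point): middle of the rolled front edge of the hood's lip, moves with the hood: rounded edge 10 mm thick, 120 mm long along rig y, on a 5 mm plate reaching 36 mm from the hood. Shut: rig (-137, 0, 57) mm, its underside 52 mm above the desk, free space in front and below (the base begins 52 mm behind it). 248 mm from the hinge axis.
- hood: the hood: orange frame with clear panels, open below, 206 x 218 x 85 mm. Shut, its top is 141 mm above the desk. Open, it stands up behind the cradles, to about 320 mm high, all of it beyond rig x = +85. Origin on the hinge axis; axes as the rig's when shut.
- test_bar: loose round steel bar, 20 mm in diameter, 170 mm long, about 0.4 kg, lying in the cradles. Origin at its middle on its axis; y runs along the bar, away from the red end; it can roll about y.
- bar_red_end (a point): centre of the end face of the bar's red end (last 35 mm painted red), at y = -85 mm of the bar; at the start it lies towards the tail block.
- oil_bottle: small white oil bottle with red spout, 41 x 41 x 113 mm, standing right of the lip; origin under its middle.
- weight: brass weight with a knob, 38 x 38 x 70 mm; origin under its middle.
- block_rect: oblong steel test block 42 x 100 x 16 mm (long along its y); origin under its middle.
- specimen_tray: grey specimen tray 66 x 100 x 22 mm (long along its y); origin under its middle.

How it is judged:
By the outcome, as a careful person would: the job done as asked, in the order asked, and still so for the second after the job is handed in, with the robot touching nothing.
It also fails if it takes over 58 s, if anything falls off the work surface, if the arm or the gripper's body presses on something with over 40 N, if the wrist force passes 120 N, or if a joint passes its speed limit or range.

## Working session

There is one attempt and no reset: what is moved stays moved. The work goes in short steps, Python scripts to look and compute and a shell command to move; the robot and the scene stay as the last step left them, time stands still between calls to the robot, and variables do not carry over. Pictures are saved under pics/ and viewed, and the job is handed in when it is done.

```bash
mkdir -p pics; ls; python3 - <<'E'
from plant import bot
import cv2
o=bot.get_obs(); print(o)
print(bot.grip_depth)
for n in("side","top"):
    cv2.imwrite(f"pics/{n}0.png",bot.capture(n)[:,:,::-1]); print(bot.camera_params(n))
E
```

```text
pics
{'time': 0.0, 'joint_positions': array([-1.49398645e+00,  3.42686296e-01,  1.52502618e+00, -1.96596760e-05,
        1.27538154e+00, -1.45992110e-01]), 'dq': array([ 6.22791595e-04,  2.77513417e-03,  2.88799551e-05, -9.74509557e-04,
        3.35659901e-04, -1.17708242e-03]), 'tau': array([-1.76540649e-03, -4.31245565e+01, -2.44220263e+01,  7.16583082e-02,
        5.58322587e-02, -9.73074975e-05]), 'tool_pos': array([ 115.99393699, -511.60799643,  226.06066455]), 'tcp_rot': array([-3.14139284e+00,  1.48813394e-03, -1.34798845e+00]), 'contact_force': array([-0.1067622 , -0.20031725, -1.37131876]), 'moment': array([ 0.00512527, -0.04956807, -0.04195607]), 'grip_width': 91.71689003486401}
18.8
{'fx': 507.8055946019025, 'fy': 507.8055946019025, 'cx': 309.34792224398416, 'cy': 195.6178499464106, 'R': array([[-0.89332889, -0.44931782,  0.00877393],
       [-0.29564061,  0.57286136, -0.76447792],
       [ 0.33846731, -0.68552414, -0.6445902 ]]), 't': array([512.43648723, 259.05606095, 719.46416764])}
{'fx': 406.98635823124823, 'fy': 406.98635823124823, 'cx': 315.2563570485499, 'cy': 199.7302600639529, 'R': array([[ 0.03037339, -0.99951846, -0.00634905],
       [-0.97955238, -0.02850158, -0.19916022],
       [ 0.19888336,  0.01226839, -0.97994637]]), 't': array([-79.76774771, 599.23621342, 885.73252733])}
```

View pics/side0.png

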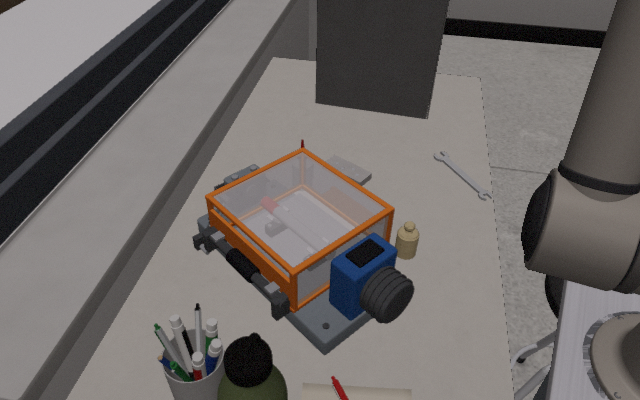

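View pics/top0.png

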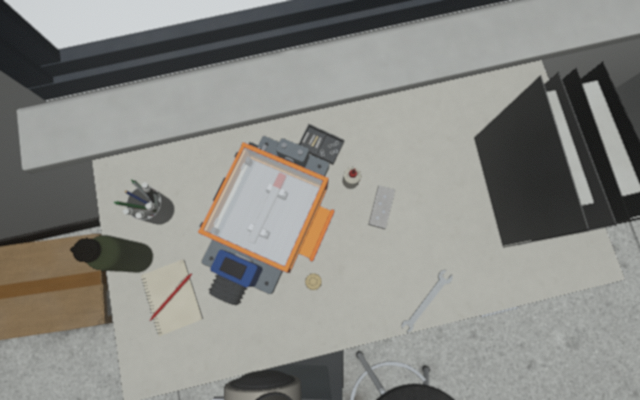

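```bash
python3 - <<'E'
import cv2
a=cv2.imread('pics/top0.png')[110:310,190:410]; cv2.imwrite('pics/topz.png',cv2.resize(a,None,fx=3.6,fy=3,interpolation=cv2.INTER_CUBIC) if 0 else cv2.resize(a,None,fx=3,fy=3,interpolation=cv2.INTER_CUBIC))
a=cv2.imread('pics/side0.png')[130:360,180:430]; cv2.imwrite('pics/sidez.png',cv2.resize(a,None,fx=2.5,fy=2.5,interpolation=cv2.INTER_CUBIC))
E
```

```text
(no output)
```

View pics/topz.png

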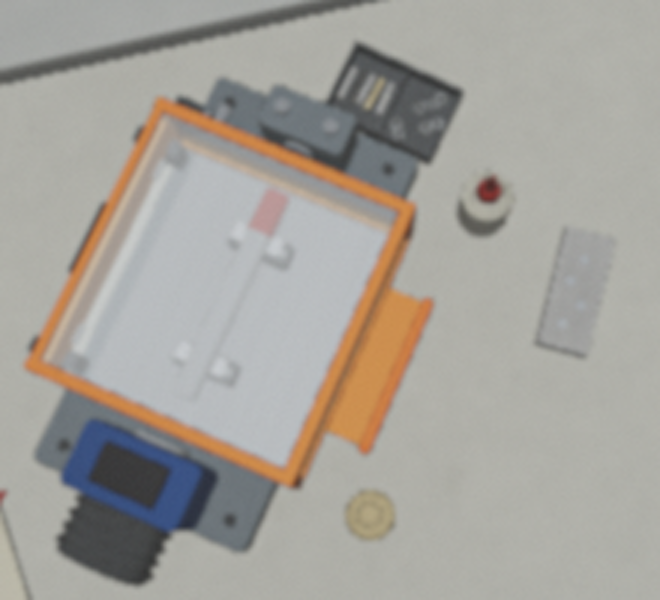

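View pics/sidez.png

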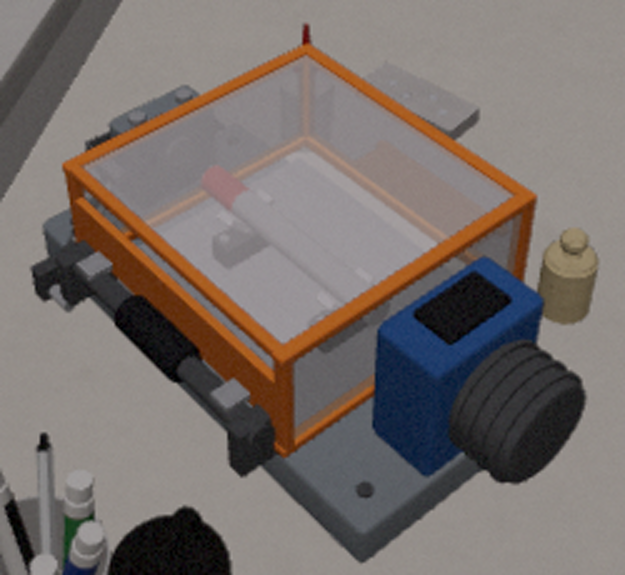

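```bash
cat > h.py <<'E'
import numpy as np,cv2
from plant import bot
CP={n:bot.camera_params(n) for n in("side","top")}
def ray(n,px):
    c=CP[n];d=c["R"].T@np.array([(px[0]-c["cx"])/c["fx"],(px[1]-c["cy"])/c["fy"],1]);o=-c["R"].T@c["t"];return o,d/np.linalg.norm(d)
def plane(n,px,z):
    o,d=ray(n,px);return o+d*(z-o[2])/d[2]
def tri(a,b):
    (o1,d1),(o2,d2)=ray("top",a),ray("side",b)
    A=np.c_[d1,-d2];s=np.linalg.lstsq(A,o2-o1,rcond=None)[0];p,q=o1+d1*s[0],o2+d2*s[1]
    return (p+q)/2,np.linalg.norm(p-q)
def proj(n,X):
    c=CP[n];v=c["R"]@np.asarray(X,float)+c["t"];return np.array([c["fx"]*v[0]/v[2]+c["cx"],c["fy"]*v[1]/v[2]+c["cy"]])
E
python3 - <<'E'
from h import *
np.set_printoptions(precision=1,suppress=True)
top=dict(A=(242.5,143.3),B=(327.7,179),C=(289,272.3),D=(199,232)); 
top={k:(v[0]+0,v[1]+0) for k,v in top.items()}
side=dict(A=(207.2,196.8),B=(302,148),C=(394,208.8),D=(293.2,274.8))
rig=dict(A=(105,-109),B=(-101,-109),C=(-101,109),D=(105,109))
P=[];Q=[]
for k in top:
    p,e=tri(top[k],side[k]);print(k,p,e,plane("top",top[k],141),plane("side",side[k],141));P.append(p[:2]);Q.append(rig[k])
P=np.array(P);Q=np.array(Q,float);pc,qc=P.mean(0),Q.mean(0)
H=((P-pc)[:,:,None]*(Q-qc)[:,None,:]).sum(0);th=np.arctan2(H[1,0]-H[0,1],H[0,0]+H[1,1])
c,s=np.cos(th),np.sin(th);R=np.array([[c,-s],[s,c]]);t=pc-R@qc
print(th,t,(Q@R.T+t)-P)
for n,p in dict(lip=(-137,0),hinge=(110,0),redend=(0,-85),drive=(0,145),tail=(0,-145)).items(): print(n,R@p+t)
E
```

```text
A [706.   99.9 138.7] 1.7815901770657347 [706.   99.8 141. ] [703.1 102.  141. ]
B [632.6 -87.9 138.8] 2.246247515713413 [631.  -88.2 141. ] [632.4 -85.2 141. ]
C [433.1 -13.1 134.5] 2.3723239134797005 [431.8 -13.8 141. ] [432.5  -5.6 141. ]
D [509.3 179.  137.3] 0.2750406550123655 [509. 178. 141.] [507.6 181.8 141. ]
1.1981212064795532 [569.5  42.6] [[ 3.3  0.8]
 [ 1.6 -3.2]
 [-1.9  1.3]
 [-3.1  1.1]]
lip [519.6 -85. ]
hinge [609.6 145.1]
redend [648.7  11.7]
drive [434.5  95.4]
tail [704.6 -10.2]
```

```bash
cat >> h.py <<'E'
from scipy.spatial.transform import Rotation as Rot
th=1.198;RO=np.array([569.5,42.6,0.])
RR=Rot.from_euler('z',th).as_matrix()
def w2r(X): return RR.T@(np.asarray(X)-RO)
def r2w(X): return RR@np.asarray(X,float)+RO
def plan(tcp_r,tilt,flip=1,base=None):
    """tcp in rig frame; tool z = rig +x tilted down by tilt deg; tool x = flip * -rigY"""
    a=np.radians(tilt);z=np.array([np.cos(a),0,-np.sin(a)]);x=np.array([0,-1.,0])*flip
    R=RR@np.c_[x,np.cross(z,x),z];return r2w(tcp_r),R
def rel(P,R,base=None):
    o=bot.get_obs()
    p0,R0=base if base else (o["tool_pos"],Rot.from_euler('xyz',o["tcp_rot"]).as_matrix())
    return np.r_[R0.T@(P-p0)/200, Rot.from_matrix(R0.T@R).as_rotvec()/np.radians(45)]
E
python3 - <<'E'
from h import *
np.set_printoptions(precision=3,suppress=True)
for n,px,z in [("bottle",(352,177),90),("weight",(313.3,281.7),50),("block",(383,208),16),("red",(351,172),113)]:
    print(n,w2r(plane("top",px,z)))
for t in(-250,-210): print(r2w((t,0,60)), [rel(*plan((t,0,60),25,f)) for f in(1,-1)])
print(w2r([116,-512,227]))
E
```

```text
bottle [-144.486 -143.36    90.   ]
weight [-154.873  105.778   50.   ]
block [-240.966 -121.213   16.   ]
red [-138.664 -146.789  113.   ]
[ 478.445 -190.228   60.   ] [array([-1.166, -2.122,  0.833,  1.322, -0.7  , -1.102]), array([-1.166, -2.122,  0.833, -0.811, -1.531,  2.406])]
[ 493.014 -152.976   60.   ] [array([-1.331, -2.235,  0.833,  1.322, -0.7  , -1.102]), array([-1.331, -2.235,  0.833, -0.811, -1.531,  2.406])]
[-681.68   220.353  227.   ]
```

```bash
python3 - <<'E'
from h import *
np.set_printoptions(precision=1,suppress=True)
for p in[(316,102),(429,118)]: print(plane("side",p,0))
for p in[(475,137),(545,78),(503,245),(590,240)]: print(plane("top",p,0),plane("top",p,300))
E
```

```text
[ 788.5 -465.4    0. ]
[ 507.4 -524.     0. ]
[ 788.4 -463.     0. ] [ 674.3 -344.6  300. ]
[ 956.9 -653.9    0. ] [ 791.6 -477.5  300. ]
[ 515.3 -517.3    0. ] [ 484.3 -382.4  300. ]
[ 533.6 -727.5    0. ] [ 497.  -528.7  300. ]
```

```bash
python3 - <<'E'
from h import *
np.set_printoptions(precision=3,suppress=True)
for p in [(-330,-20,170),(-420,20,200),(-500,80,220)]:
    print(p,r2w(p),rel(*plan(p,30)))
E
```

```text
(-330, -20, 170) [ 467.933 -272.018  170.   ] [-0.779 -1.981  0.282  1.221 -0.647 -1.123]
(-420, 20, 200) [ 397.901 -341.267  200.   ] [-0.519 -1.563  0.132  1.221 -0.647 -1.123]
(-500, 80, 220) [ 312.884 -393.919  220.   ] [-0.357 -1.09   0.031  1.221 -0.647 -1.123]
```

```bash
python3 -m inch '[[[-0.05,-0.2,0,0.1,-0.05,-0.1,1],[-0.1,-0.4,0,0.25,-0.13,-0.23,1],[-0.15,-0.6,0,0.45,-0.23,-0.4,1],[-0.25,-0.8,0,0.6,-0.32,-0.55,1],[-0.35,-1,0,0.75,-0.4,-0.7,1],[-0.35,-1,0.03,0.85,-0.45,-0.8,1],[-0.35,-1,0.03,0.95,-0.5,-0.88,1],[-0.35,-1,0.03,1,-0.53,-0.92,1],[-0.35,-1,0.03,1,-0.53,-0.92,1],[-0.35,-1,0.03,1,-0.53,-0.92,1]]]'; python3 - <<'E'
from h import *
np.set_printoptions(precision=3,suppress=True)
o=bot.get_obs();print(o['joint_positions'],o['contact_force'],w2r(o['tool_pos']))
for p in [(-330,-20,170),(-230,-20,80)]: print(rel(*plan(p,30)))
E
```

```text
time: 1.35
tool_pos: [295.6, -399.5, 220.7]
tcp_rot: [-2.277, 0.077, -0.54]
contact_force: [1.0, -0.5, 0.6]
grip_width: 0.8
[-1.398  0.659  1.33   0.502  1.868 -0.855] [ 1.017 -0.5    0.649] [-511.486   94.031  220.74 ]
[ 0.429 -0.474  0.897  0.223 -0.118 -0.203]
[ 0.381 -0.448  1.567  0.223 -0.118 -0.203]
```

```bash
python3 -m inch '[[[0.06,-0.06,0.11,0.05,-0.03,-0.05,1],[0.12,-0.12,0.24,0.1,-0.06,-0.1,1],[0.19,-0.2,0.4,0.15,-0.08,-0.15,1],[0.26,-0.28,0.55,0.2,-0.11,-0.18,1],[0.33,-0.36,0.7,0.223,-0.118,-0.203,1],[0.39,-0.43,0.83,0.223,-0.118,-0.203,1],[0.43,-0.474,0.9,0.223,-0.118,-0.203,1],[0.43,-0.474,0.9,0.223,-0.118,-0.203,1],[0.43,-0.474,0.9,0.223,-0.118,-0.203,1],[0.43,-0.474,0.9,0.223,-0.118,-0.203,1]]]'; python3 - <<'E'
from h import *
np.set_printoptions(precision=3,suppress=True)
o=bot.get_obs();print(o['joint_positions'],o['contact_force'],w2r(o['tool_pos']))
for n in("side","top"): cv2.imwrite(f"pics/{n}1.png",bot.capture(n)[:,:,::-1])
for p in [(-330,-20,170),(-200,-20,40),(-165,-20,30),(-112,-20,22)]: print(rel(*plan(p,30)))
E
```

```text
time: 2.6
tool_pos: [467.7, -272.6, 170.0]
tcp_rot: [-2.095, -0.0, -0.374]
contact_force: [-0.3, -0.4, -0.0]
grip_width: 0.5
[-1.083  0.776  1.404  0.731  1.748 -0.886] [-0.324 -0.445 -0.047] [-330.584  -19.998  169.994]
[-0.    -0.002  0.001 -0.    -0.001 -0.   ]
[-0.001  0.236  0.889 -0.    -0.001 -0.   ]
[-0.001  0.192  1.066 -0.    -0.001 -0.   ]
[-0.001  0.094  1.315 -0.    -0.001 -0.   ]
```

View pics/side1.png

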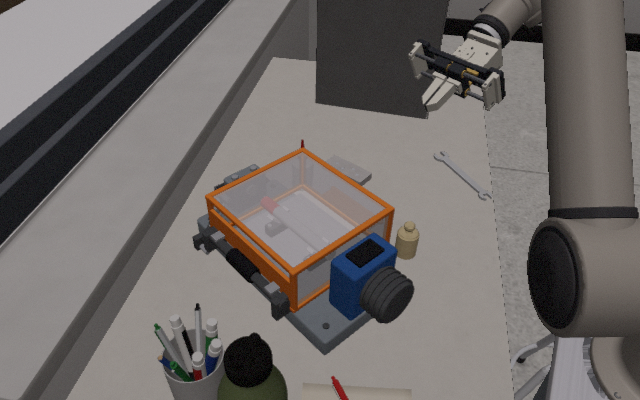

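View pics/top1.png

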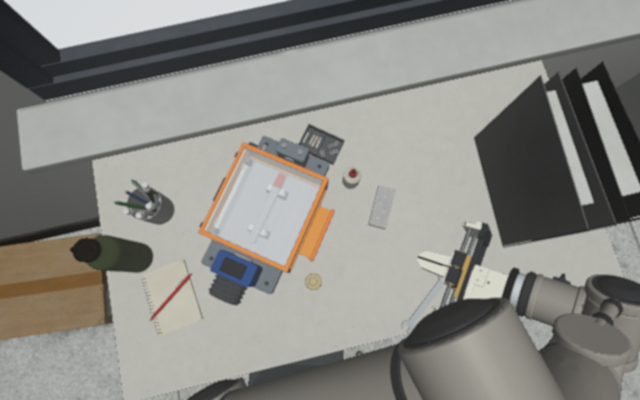

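```bash
python3 - <<'E'
from h import *
np.set_printoptions(precision=1,suppress=True)
for p in[(334.3,211),(312.7,260)]: print(w2r(plane("top",p,57)))
E
```

```text
[-136.6  -61.    57. ]
[-134.8   62.    57. ]
```

```bash
python3 -m inch '[[[0,0.03,0.08,0,0,0,1],[0,0.06,0.2,0,0,0,1],[0,0.1,0.35,0,0,0,1],[0,0.14,0.5,0,0,0,1],[0,0.17,0.63,0,0,0,1],[0,0.2,0.74,0,0,0,1],[0,0.22,0.82,0,0,0,1],[0,0.235,0.87,0,0,0,1],[0,0.236,0.89,0,0,0,1],[0,0.236,0.89,0,0,0,1]]]'; python3 - <<'E'
from h import *
np.set_printoptions(precision=3,suppress=True)
o=bot.get_obs();print(o['joint_positions'],o['contact_force'],w2r(o['tool_pos']))
print(rel(*plan((-118,-20,20),30)))
E
```

```text
time: 3.95
tool_pos: [515.9, -150.1, 40.1]
tcp_rot: [-2.094, -0.0, -0.372]
contact_force: [-0.7, 0.5, 0.9]
grip_width: 0.4
[-0.906  0.902  1.63   0.856  1.413 -1.048] [-0.705  0.463  0.866] [-199.048  -20.238   40.06 ]
[-0.001 -0.116  0.401 -0.     0.     0.001]
```

```bash
python3 -m inch '[[[0,-0.015,0.05,0,0,0,1],[0,-0.03,0.11,0,0,0,1],[0,-0.05,0.18,0,0,0,1],[0,-0.07,0.25,0,0,0,1],[0,-0.09,0.31,0,0,0,1],[0,-0.1,0.36,0,0,0,1],[0,-0.115,0.4,0,0,0,1],[0,-0.115,0.4,0,0,0,1],[0,-0.115,0.4,0,0,0,1],[0,-0.115,0.4,0,0,0,1]]]'; python3 - <<'E'
from h import *
np.set_printoptions(precision=3,suppress=True)
o=bot.get_obs();print(o['joint_positions'],o['contact_force'],w2r(o['tool_pos']))
for n in("side","top"): cv2.imwrite(f"pics/{n}2.png",cv2.resize(bot.capture(n)[100:350,180:480,::-1],None,fx=2.4,fy=2.4))
E
```

```text
time: 5.2
tool_pos: [545.2, -75.2, 19.9]
tcp_rot: [-2.094, -0.0, -0.373]
contact_force: [-1.3, 0.1, -0.1]
grip_width: 0.7
[-0.779  0.915  1.706  0.97   1.304 -1.078] [-1.257  0.1   -0.054] [-118.533  -20.27    19.942]
```

View pics/side2.png

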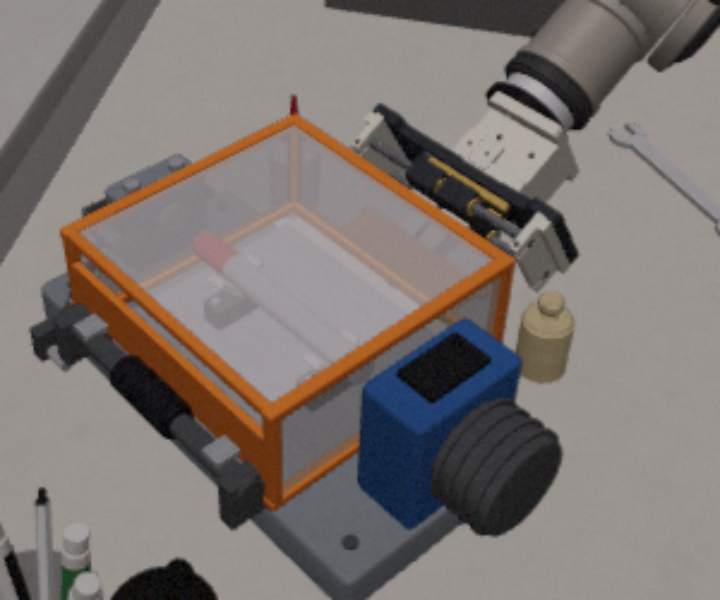

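View pics/top2.png

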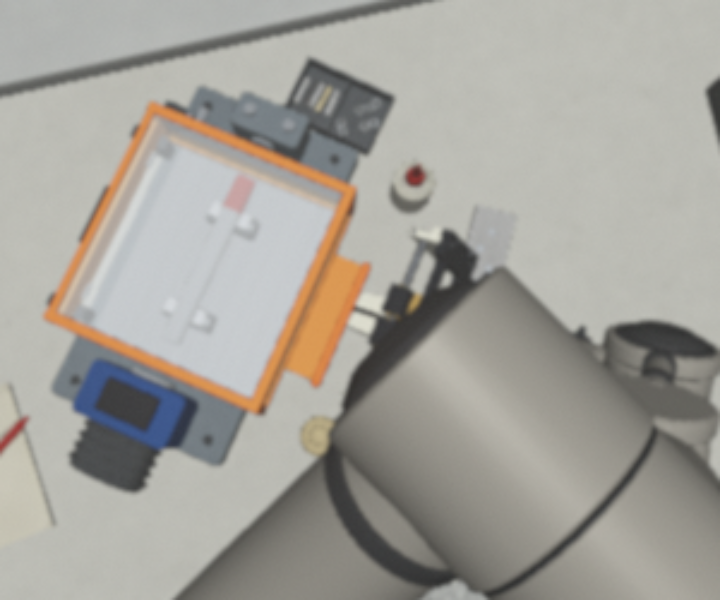

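```bash
cat >> h.py <<'E'
def arc(theta,tilt,s=26,d=15,y=-20):
    c=np.array([110-247*np.cos(theta)-18*np.sin(theta),0,75+247*np.sin(theta)-18*np.cos(theta)])
    t=np.radians(tilt);n=np.array([np.sin(t),0,np.cos(t)]);z=np.array([np.cos(t),0,-np.sin(t)])
    p=c-d*n+s*z;p[1]=y;return p
E
python3 - <<'E'
from h import *
np.set_printoptions(precision=3,suppress=True)
for th in np.r_[0,.04,.1,.17,.24,.31,.38,.45,.52,.6]:
    t=30+0.8*np.degrees(th);p=arc(th,t);print(round(th,2),p,rel(*plan(p,t)))
E
```

```text
0.0 [-121.983  -20.      31.01 ] [-0.001 -0.039 -0.043 -0.    -0.     0.   ]
0.04 [-123.345  -20.      40.434] [-0.001 -0.077 -0.072 -0.041 -0.     0.   ]
0.1 [-124.671  -20.      54.641] [-0.001 -0.135 -0.114 -0.102 -0.     0.   ]
0.17 [-125.131  -20.      71.261] [-0.001 -0.206 -0.157 -0.174 -0.     0.   ]
0.24 [-124.418  -20.      87.85 ] [-0.001 -0.279 -0.195 -0.245 -0.     0.   ]
0.31 [-122.54   -20.     104.326] [-0.001 -0.355 -0.229 -0.316 -0.     0.   ]
0.38 [-119.509  -20.     120.608] [-0.001 -0.433 -0.256 -0.387 -0.     0.   ]
0.45 [-115.342  -20.     136.614] [-0.001 -0.513 -0.278 -0.459 -0.     0.   ]
0.52 [-110.062  -20.     152.267] [-0.001 -0.594 -0.294 -0.53  -0.     0.   ]
0.6 [-102.704  -20.     169.623] [-0.001 -0.688 -0.306 -0.612 -0.     0.   ]
```

```bash
python3 -m inch '[[[0,-0.04,-0.03,0,0,0,1],[0,-0.08,-0.06,-0.04,0,0,1],[0,-0.135,-0.1,-0.1,0,0,1],[0,-0.2,-0.15,-0.17,0,0,1],[0,-0.28,-0.19,-0.245,0,0,1],[0,-0.355,-0.225,-0.315,0,0,1],[0,-0.43,-0.255,-0.39,0,0,1],[0,-0.51,-0.275,-0.46,0,0,1],[0,-0.595,-0.29,-0.53,0,0,1],[0,-0.69,-0.305,-0.61,0,0,1]]]'; python3 - <<'E'
from h import *
np.set_printoptions(precision=3,suppress=True)
o=bot.get_obs();print(o['joint_positions'],o['contact_force'],w2r(o['tool_pos']))
cv2.imwrite(f"pics/side3.png",bot.capture("side")[:,:,::-1])
for th in np.r_[.66,.73,.8,.87,.94,1.01,1.08,1.15,1.22,1.28]:
    t=30+0.8*np.degrees(th);p=arc(th,t);print(round(th,2),p,rel(*plan(p,t)))
E
```

```text
time: 6.55
tool_pos: [550.4, -61.0, 170.7]
tcp_rot: [-2.578, -0.001, -0.374]
contact_force: [-0.3, -2.0, -4.8]
grip_width: 0.0
[-0.565  0.467  1.644  0.594  1.214 -0.456] [-0.348 -2.003 -4.813] [-103.421  -19.897  170.73 ]
0.66 [-96.287 -20.    182.204] [-0.002 -0.044 -0.02  -0.055 -0.005  0.004]
0.73 [-87.864 -20.    196.341] [-0.002 -0.117 -0.058 -0.126 -0.005  0.004]
0.8 [-78.476 -20.    209.832] [-0.002 -0.192 -0.09  -0.197 -0.005  0.004]
0.87 [-68.17  -20.    222.609] [-0.001 -0.27  -0.116 -0.269 -0.006  0.004]
0.94 [-57.001 -20.    234.611] [-0.001 -0.349 -0.137 -0.34  -0.006  0.004]
1.01 [-45.025 -20.    245.78 ] [-0.    -0.43  -0.153 -0.411 -0.006  0.004]
1.08 [-32.306 -20.    256.062] [-0.    -0.511 -0.162 -0.483 -0.006  0.004]
1.15 [-18.907 -20.    265.407] [ 0.    -0.593 -0.166 -0.554 -0.006  0.003]
1.22 [ -4.897 -20.    273.771] [ 0.    -0.674 -0.164 -0.625 -0.006  0.003]
1.28 [  7.544 -20.    280.128] [ 0.001 -0.744 -0.158 -0.686 -0.006  0.003]
```

View pics/side3.png

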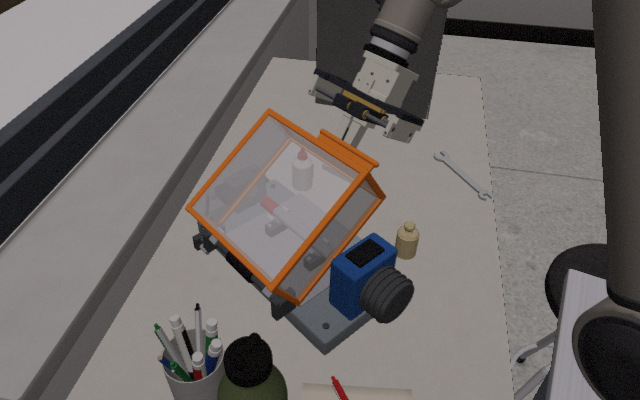

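```bash
python3 -m inch '[[[0,-0.05,-0.02,-0.05,0,0,1],[0,-0.12,-0.06,-0.12,0,0,1],[0,-0.19,-0.09,-0.19,0,0,1],[0,-0.27,-0.115,-0.27,0,0,1],[0,-0.35,-0.135,-0.34,0,0,1],[0,-0.43,-0.15,-0.41,0,0,1],[0,-0.51,-0.16,-0.48,0,0,1],[0,-0.59,-0.165,-0.55,0,0,1],[0,-0.67,-0.16,-0.62,0,0,1],[0,-0.76,-0.15,-0.68,0,0,1]]]'; python3 - <<'E'
from h import *
np.set_printoptions(precision=3,suppress=True)
o=bot.get_obs();print(o['joint_positions'],o['contact_force'],w2r(o['tool_pos']))
cv2.imwrite(f"pics/side4.png",bot.capture("side")[:,:,::-1])
E
```

```text
time: 7.85
tool_pos: [591.2, 45.3, 277.9]
tcp_rot: [-3.108, 0.0, -0.372]
contact_force: [1.3, -0.4, 0.2]
grip_width: 0.3
[-0.07   0.43   1.249  0.033  1.453  0.298] [ 1.341 -0.38   0.236] [ 10.471 -19.242 277.929]
```

View pics/side4.png

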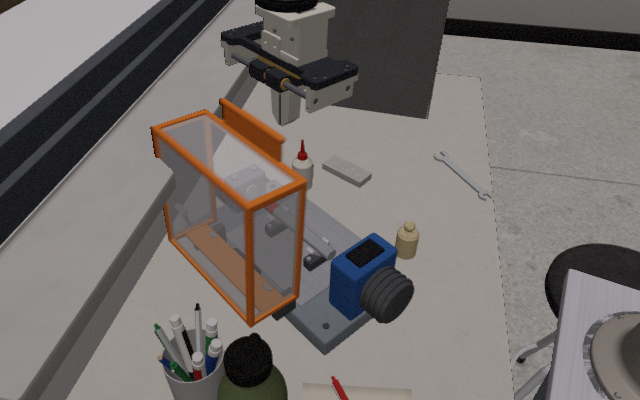

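```bash
cat >> h.py <<'E'
def down(tcp_r,yaw):  # yaw rel. to rig: tool x direction angle in rig frame (deg)
    a=np.radians(yaw);x=np.array([np.cos(a),np.sin(a),0]);z=np.array([0,0,-1.])
    return r2w(tcp_r),RR@np.c_[x,np.cross(z,x),z]
E
python3 - <<'E'
from h import *
np.set_printoptions(precision=3,suppress=True)
print(rel(*down((-180,0,240),-46)))
E
```

```text
[-0.099  0.972  0.161 -0.041 -0.019 -0.974]
```

```bash
python3 -m inch '[[[0,0.08,0,0,0,0,1],[-0.01,0.2,0,0,0,-0.05,1],[-0.02,0.35,0,-0.01,0,-0.15,0.6],[-0.03,0.5,0.05,-0.02,0,-0.3,0.2],[-0.05,0.65,0.1,-0.03,-0.01,-0.5,-0.2],[-0.08,0.8,0.13,-0.04,-0.01,-0.7,-0.6],[-0.1,0.9,0.16,-0.04,-0.02,-0.85,-1],[-0.1,0.97,0.16,-0.04,-0.02,-0.97,-1],[-0.1,0.97,0.16,-0.04,-0.02,-0.97,-1],[-0.1,0.97,0.16,-0.04,-0.02,-0.97,-1]]]'; python3 - <<'E'
from h import *
np.set_printoptions(precision=3,suppress=True)
o=bot.get_obs();print(o['joint_positions'],o['contact_force'],w2r(o['tool_pos']))
for n in("side","top"): cv2.imwrite(f"pics/{n}5.png",bot.capture(n)[:,:,::-1])
print(rel(*down((-60,0,200),0)))
E
```

```text
time: 9.15
tool_pos: [502.5, -127.9, 238.5]
tcp_rot: [-3.139, 0.002, 0.387]
contact_force: [-0.5, 0.2, 0.2]
grip_width: 75.7
[-0.398  0.323  1.519  0.001  1.303 -0.785] [-0.521  0.199  0.229] [-183.227    0.268  238.457]
[ 0.424 -0.443  0.192 -0.004  0.001 -1.03 ]
```

View pics/side5.png

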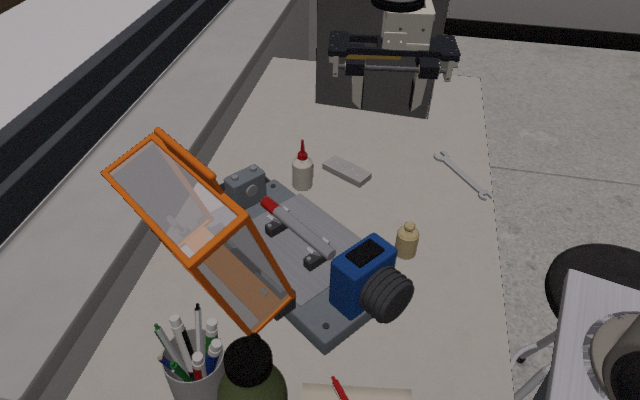

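View pics/top5.png

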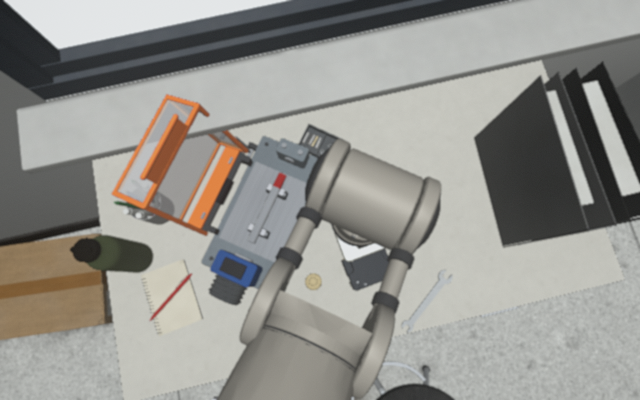

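```bash
python3 - <<'E'
import cv2
a=cv2.imread('pics/top5.png')[160:260,235:315]; cv2.imwrite('pics/t5z.png',cv2.resize(a,None,fx=6,fy=6,interpolation=cv2.INTER_CUBIC))
a=cv2.imread('pics/side5.png')[180:280,250:350]; cv2.imwrite('pics/s5z.png',cv2.resize(a,None,fx=6,fy=6,interpolation=cv2.INTER_CUBIC))
E
```

```text
(no output)
```

View pics/t5z.png

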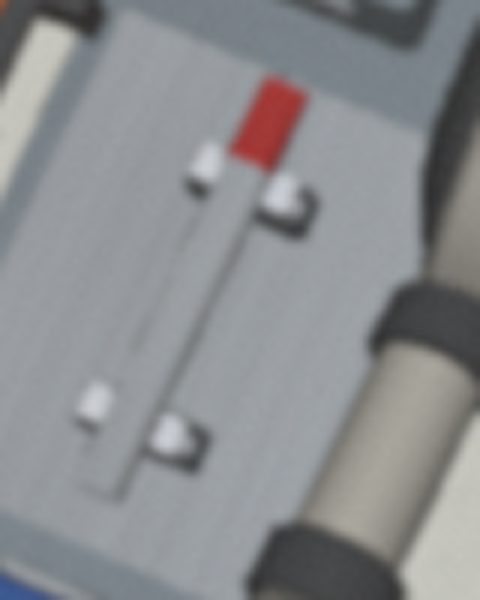

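View pics/s5z.png

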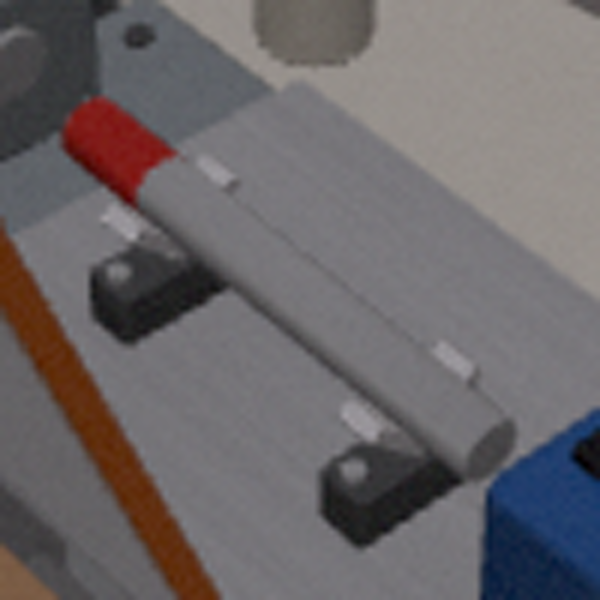

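```bash
python3 - <<'E'
from h import *
np.set_printoptions(precision=1,suppress=True)
r,re=tri((283.3,173.9),(264,199.5)); d,de=tri((251.8,241.3),(332,254.5))
for n,p,e in(("red",r,re),("drv",d,de),("mid",(r+d)/2,0)): print(n,p,e,w2r(p))
print("len",np.linalg.norm(r-d), np.arctan2(*(d-r)[[1,0]])-np.pi/2)
for p in[(283.3,173.9),(251.8,241.3),(257.9,229.8),(276.5,190)]:print("z85/90",w2r(plane("top",p,85)))
# cradle tops side view: pads
s=lambda x,y:(x/6+250,y/6+180)
for p in[s(122,220),s(217,172),s(362,420),s(455,362)]: print("side z85",w2r(plane("side",p,85)))
t=lambda x,y:(x/6+235,y/6+160)
for a,b in[(t(210,165),s(122,220)),(t(288,195),s(217,172)),(t(97,402),s(362,420)),(t(178,436),s(455,362))]:
    p,e=tri(a,b);print("cr",w2r(p),e)
E
```

```text
red [654.9  12.9  86.3] 1.378523108683224 [  3.5 -90.3  86.3]
drv [497.8  75.5  84.5] 0.7632206972782166 [ 4.6 78.7 84.5]
mid [576.4  44.2  85.4] 0 [ 4.  -5.8 85.4]
len 169.05625378666358 1.1913643801429479
z85/90 [  3.2 -90.   85. ]
z85/90 [ 4.7 78.4 85. ]
z85/90 [ 3.  49.8 85. ]
z85/90 [  2.1 -49.4  85. ]
side z85 [ 22.1 -50.6  85. ]
side z85 [-10.5 -48.5  85. ]
side z85 [23.3 50.3 85. ]
side z85 [-9.2 50.9 85. ]
cr [ 19.8 -50.8  82.8] 3.694528562945323
cr [-13.  -50.8  81.8] 1.04268427315789
cr [20.8 49.  81.8] 2.1144812445947716
cr [-12.4  48.8  81. ] 1.7134791561710854
```

```bash
sed -i 's/^th=1.198.*/th=1.190;RO=np.array([570.7,45.7,0.])/' h.py; python3 - <<'E'
from h import *
np.set_printoptions(precision=3,suppress=True)
r=np.array([654.9,12.9,86.3]);d=np.array([497.8,75.5,84.5]);print(w2r(r),w2r(d),w2r(plane("top",(257.9,229.8),85)),w2r(plane("top",(276.5,190),85)))
print(rel(*down((0,-6,160),0)))
E
```

```text
[  0.843 -90.359  86.3  ] [ 0.571 78.754 84.5  ] [-0.739 49.827 85.   ] [ -0.848 -49.431  85.   ]
[ 0.664 -0.651  0.393 -0.004  0.001 -1.02 ]
```

```bash
python3 -m inch '[[[0.05,-0.05,0.02,0,0,-0.1,-1],[0.13,-0.13,0.05,0,0,-0.25,-1],[0.24,-0.23,0.1,0,0,-0.45,-1],[0.36,-0.35,0.15,0,0,-0.65,-1],[0.48,-0.47,0.2,0,0,-0.8,-1],[0.58,-0.57,0.26,0,0,-0.95,-1],[0.64,-0.63,0.33,0,0,-1,-1],[0.664,-0.651,0.38,0,0,-1,-1],[0.664,-0.651,0.39,0,0,-1,-1],[0.664,-0.651,0.39,0,0,-1,-1]]]'; python3 - <<'E'
from h import *
np.set_printoptions(precision=3,suppress=True)
o=bot.get_obs();print(o['joint_positions'],o['contact_force'],w2r(o['tool_pos']))
for n in("side",): cv2.imwrite(f"pics/{n}6.png",bot.capture(n)[:,:,::-1])
print(rel(*down((0,-6,66),0)))
E
```

```text
time: 10.5
tool_pos: [576.1, 42.5, 160.5]
tcp_rot: [-3.139, 0.0, 1.173]
contact_force: [0.1, -0.2, 0.8]
grip_width: 91.7
[-0.06   0.496  1.471  0.001  1.177 -1.233] [ 0.121 -0.232  0.79 ] [ -0.992  -6.214 160.514]
[ 0.005 -0.001  0.474 -0.003 -0.    -0.021]
```

View pics/side6.png

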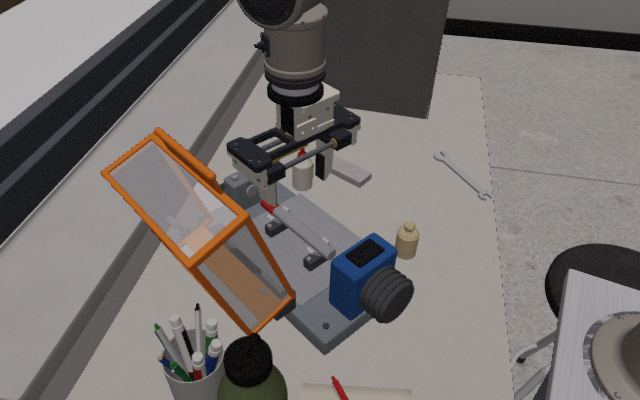

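Hood is fully open; gripper straddles the bar from above. Descend.

```bash
python3 -m inch '[[[0,0,0.05,0,0,-0.02,-1],[0,0,0.12,0,0,-0.02,-1],[0.005,0,0.2,0,0,-0.02,-1],[0.005,0,0.28,0,0,-0.02,-1],[0.005,0,0.35,0,0,-0.02,-1],[0.005,0,0.41,0,0,-0.02,-1],[0.005,0,0.45,0,0,-0.02,-1],[0.005,0,0.47,0,0,-0.02,-1],[0.005,0,0.47,0,0,-0.02,-1],[0.005,0,0.47,0,0,-0.02,-1]]]'; python3 - <<'E'
from h import *
np.set_printoptions(precision=3,suppress=True)
o=bot.get_obs();print(o['joint_positions'],o['contact_force'],w2r(o['tool_pos']))
for n in("side",): cv2.imwrite(f"pics/{n}7.png",cv2.resize(bot.capture(n)[100:350,150:450,::-1],None,fx=2.4,fy=2.4))
E
```

```text
time: 11.8
tool_pos: [576.6, 44.3, 66.8]
tcp_rot: [-3.14, -0.001, 1.191]
contact_force: [0.1, -0.5, -0.5]
grip_width: 92.1
[-0.056  0.605  1.571  0.001  0.967 -1.248] [ 0.082 -0.466 -0.527] [ 0.914 -6.002 66.819]
```

View pics/side7.png

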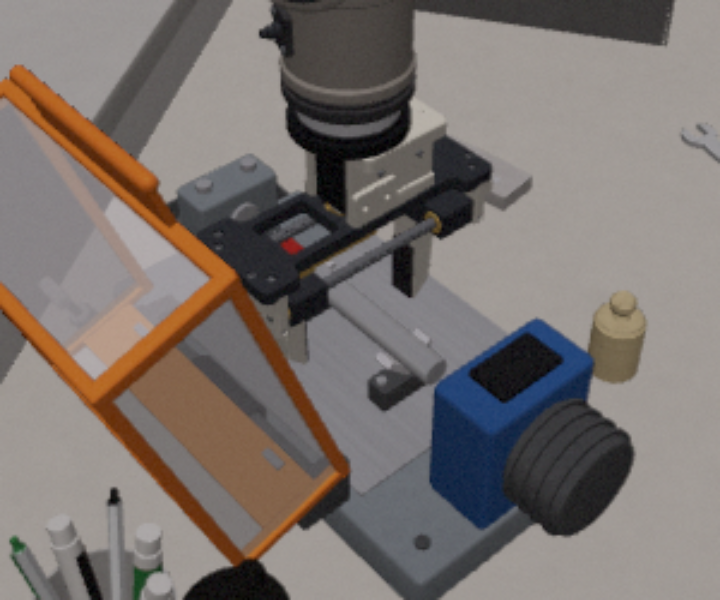

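```bash
python3 -m inch '[[[0,0,0,0,0,0,0],[0,0,0,0,0,0,0.3],[0,0,0,0,0,0,0.5],[0,0,0,0,0,0,0.6],[0,0,0,0,0,0,0.8],[0,0,0,0,0,0,1],[0,0,0,0,0,0,1],[0,0,0,0,0,0,1],[0,0,0,0,0,0,1],[0,0,0,0,0,0,1]]]'; python3 - <<'E'
from h import *
np.set_printoptions(precision=3,suppress=True)
o=bot.get_obs();print(o['contact_force'],w2r(o['tool_pos']))
print(rel(*down((-10,-6,170),0)))
print(rel(*down((-110,-6,210),0)))
E
```

```text
time: 13.1
tool_pos: [576.8, 45.3, 66.6]
tcp_rot: [-3.139, -0.002, 1.191]
contact_force: [1.6, 4.9, 0.4]
grip_width: 19.2
[1.571 4.874 0.421] [ 1.887 -5.765 66.566]
[-0.058 -0.    -0.517 -0.003 -0.002  0.001]
[-0.558 -0.001 -0.718 -0.003 -0.002  0.001]
```

```bash
python3 -m inch '[[[0,0,-0.02,0,0,0,1],[0,0,-0.06,0,0,0,1],[0,0,-0.12,0,0,0,1],[0,0,-0.2,0,0,0,1],[0,0,-0.3,0,0,0,1],[-0.03,0,-0.4,0,0,0,1],[-0.1,0,-0.48,0,0,0,1],[-0.2,0,-0.54,0,0,0,1],[-0.3,0,-0.58,0,0,0,1],[-0.38,0,-0.6,0,0,0,1]]]'; python3 - <<'E'
from h import *
np.set_printoptions(precision=3,suppress=True)
o=bot.get_obs();print(o['contact_force'],o['grip_width'],w2r(o['tool_pos']))
for n in("side",): cv2.imwrite(f"pics/{n}8.png",cv2.resize(bot.capture(n)[50:350,150:500,::-1],None,fx=2,fy=2))
E
```

```text
time: 14.35
tool_pos: [547.7, -28.1, 186.7]
tcp_rot: [-3.139, -0.0, 1.19]
contact_force: [0.8, 0.1, -3.9]
grip_width: 19.1
[ 0.84   0.054 -3.862] 19.10851216828952 [-77.068  -6.071 186.662]
```

View pics/side8.png

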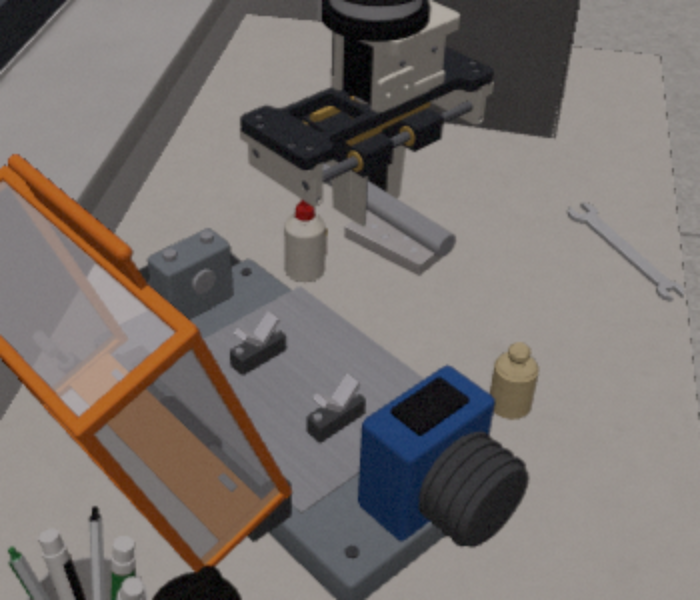

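```bash
python3 -m inch '[[[0,0,0,0,0,0.06,1],[0,0,0,0,0,0.14,1],[0,0,0,0,0,0.24,1],[0,0,0,0,0,0.35,1],[0,0,0,0,0,0.46,1],[0,0,0,0,0,0.57,1],[0,0,0,0,0,0.68,1],[0,0,0,0,0,0.79,1],[0,0,0,0,0,0.9,1],[0,0,0,0,0,1,1]]]';python3 -m inch '[[[0,0,0,0,0,0.1,1],[0,0,0,0,0,0.2,1],[0,0,0,0,0,0.3,1],[0,0,0,0,0,0.4,1],[0,0,0,0,0,0.5,1],[0,0,0,0,0,0.6,1],[0,0,0,0,0,0.7,1],[0,0,0,0,0,0.8,1],[0,0,0,0,0,0.9,1],[0,0,0,0,0,1,1]]]'
python3 -m inch '[[[0,0,0,0,0,0.1,1],[0,0,0,0,0,0.2,1],[0,0,0,0,0,0.3,1],[0,0,0,0,0,0.4,1],[0,0,0,0,0,0.5,1],[0,0,0,0,0,0.6,1],[0,0,0,0,0,0.7,1],[0,0,0,0,0,0.8,1],[0,0,0,0,0,0.9,1],[0,0,0,0,0,1,1]]]'
python3 -m inch '[[[0,0,0,0,0,0.1,1],[0,0,0,0,0,0.2,1],[0,0,0,0,0,0.3,1],[0,0,0,0,0,0.4,1],[0,0,0,0,0,0.5,1],[0,0,0,0,0,0.6,1],[0,0,0,0,0,0.74,1],[0,0,0,0,0,0.86,1],[0,0,0,0,0,0.95,1],[0,0,0,0,0,1,1]]]'; python3 - <<'E'
from h import *
np.set_printoptions(precision=3,suppress=True)
o=bot.get_obs();print(o['joint_positions'],o['contact_force'],o['grip_width'],w2r(o['tool_pos']),o['tcp_rot'])
for n in("side","top"): cv2.imwrite(f"pics/{n}9.png",bot.capture(n)[:,:,::-1])
print(rel(*down((1.5,0,187),180)))
E
```

```text
time: 15.65
tool_pos: [548.0, -26.5, 185.7]
tcp_rot: [-3.139, 0.003, 0.402]
contact_force: [0.8, -0.6, -4.5]
grip_width: 19.2
time: 16.9
tool_pos: [548.1, -26.6, 185.7]
tcp_rot: [-3.141, 0.004, -0.383]
contact_force: [0.4, 0.3, -3.7]
grip_width: 19.1
time: 18.15
tool_pos: [548.0, -26.6, 185.7]
tcp_rot: [3.139, 0.003, -1.168]
contact_force: [-0.1, -0.6, -4.3]
grip_width: 19.3
time: 19.4
tool_pos: [548.0, -26.6, 185.7]
tcp_rot: [3.137, 0.0, -1.953]
contact_force: [-0.6, -0.4, -4.4]
grip_width: 19.2
[-0.189  0.423  1.519  0.001  1.204  1.764] [-0.602 -0.397 -4.448] 19.152147963151673 [-75.511  -5.807 185.715] [ 3.137  0.    -1.953]
[-0.385  0.029 -0.006  0.005  0.     0.   ]
```

View pics/side9.png

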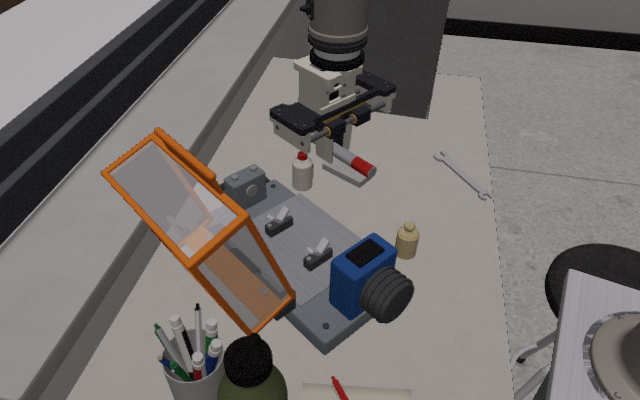

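View pics/top9.png

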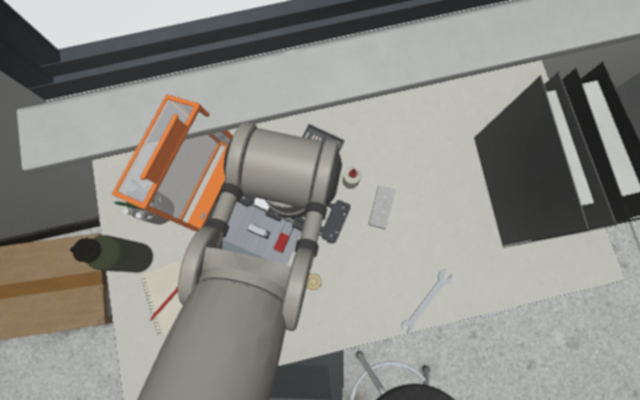

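```bash
python3 - <<'E'
import cv2
a=cv2.imread('pics/top9.png')[200:280,240:320]; b=cv2.imread('pics/side9.png')[120:200,310:390]
cv2.imwrite('pics/z9.png',cv2.hconcat([cv2.resize(x,None,fx=5,fy=5,interpolation=cv2.INTER_CUBIC) for x in(a,b)]))
E
```

```text
(no output)
```

View pics/z9.png

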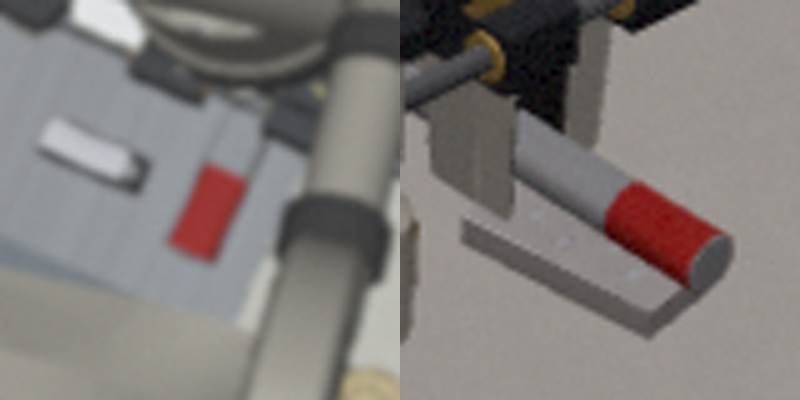

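```bash
python3 - <<'E'
from h import *
np.set_printoptions(precision=1,suppress=True)
for a,b in[((278,250.2),(372.2,172.6)),((285.2,234),(354.2,161.6))]:
    p,e=tri(a,b);print(w2r(p),e)
E
```

```text
[-75.4  77.3 204.4] 1.065248965680584
[-74.6  42.6 205.1] 1.2131556010472253
```

```bash
python3 -m inch '[[[-0.03,0,0,0,0,0,1],[-0.08,0.01,0,0,0,0,1],[-0.15,0.02,0,0.005,0,0,1],[-0.22,0.03,0,0.005,0,0,1],[-0.29,0.039,0,0.005,0,0,1],[-0.34,0.039,0,0.005,0,0,1],[-0.37,0.039,0.04,0.005,0,0,1],[-0.388,0.039,0.12,0.005,0,0,1],[-0.388,0.039,0.22,0.005,0,0,1],[-0.388,0.039,0.3,0.005,0,0,1]]]';  python3 -m inch '[[[0,0,0.05,0,0,0,1],[0,0,0.1,0,0,0,1],[0,0,0.1,0,0,0,1],[0,0,0.1,0,0,0,1],[0,0,0.1,0,0,0,1],[0,0,0.1,0,0,0,1],[0,0,0.1,0,0,0,1],[0,0,0.1,0,0,0,1],[0,0,0.1,0,0,0,1],[0,0,0.1,0,0,0,1]]]'; python3 - <<'E'
from h import *
np.set_printoptions(precision=3,suppress=True)
o=bot.get_obs();print(o['joint_positions'],o['contact_force'],o['grip_width'],w2r(o['tool_pos']),o['tcp_rot'])
for n in("side","top"): cv2.imwrite(f"pics/{n}10.png",cv2.resize(bot.capture(n)[100:320,180:450,::-1],None,fx=2.4,fy=2.4))
print(rel(*down((2,2,67),180)))
E
```

```text
time: 20.75
tool_pos: [569.1, 48.4, 124.4]
tcp_rot: [3.141, -0.001, -1.951]
contact_force: [0.8, 0.3, -4.3]
grip_width: 19.2
time: 22.0
tool_pos: [569.8, 48.6, 106.4]
tcp_rot: [-3.141, 0.0, -1.951]
contact_force: [-0.3, -0.1, -4.8]
grip_width: 19.8
[-0.049  0.544  1.555 -0.     1.041  1.902] [-0.299 -0.095 -4.797] 19.80026208772238 [  2.386   1.928 106.351] [-3.141  0.    -1.951]
[ 0.002  0.001  0.197 -0.001  0.     0.001]
```

View pics/side10.png

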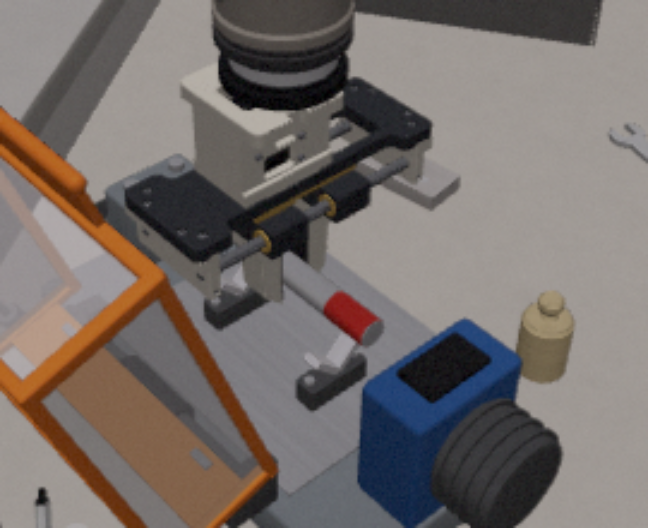

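```bash
python3 -m inch '[[[0,0,0.03,0,0,0,1],[0,0,0.06,0,0,0,1],[0,0,0.09,0,0,0,1],[0,0,0.12,0,0,0,1],[0,0,0.14,0,0,0,1],[0,0,0.155,0,0,0,1],[0,0,0.165,0,0,0,1],[0,0,0.175,0,0,0,1],[0,0,0.18,0,0,0,1],[0,0,0.185,0,0,0,1]]]'; python3 - <<'E'
from h import *
np.set_printoptions(precision=3,suppress=True)
o=bot.get_obs();print(o['contact_force'],o['moment'],o['grip_width'],w2r(o['tool_pos']),o['tcp_rot'])
E
```

```text
time: 23.35
tool_pos: [569.9, 48.6, 69.4]
tcp_rot: [-3.14, 0.0, -1.951]
contact_force: [-0.5, 0.4, -3.9]
grip_width: 18.9
[-0.544  0.405 -3.937] [ 0.084 -0.005  0.017] 18.88450863793918 [ 2.433  1.782 69.433] [-3.14   0.    -1.951]
```

```bash
python3 -m inch '[[[0,0,0.003,0,0,0,1],[0,0,0.006,0,0,0,1],[0,0,0.009,0,0,0,1],[0,0,0.011,0,0,0,1],[0,0,0.013,0,0,0,1],[0,0,0.014,0,0,0,1],[0,0,0.014,0,0,0,1],[0,0,0.014,0,0,0,1],[0,0,0.014,0,0,0,1],[0,0,0.014,0,0,0,1]]]'; python3 - <<'E'
from h import *
np.set_printoptions(precision=3,suppress=True)
o=bot.get_obs();print(o['contact_force'],o['moment'],o['grip_width'],w2r(o['tool_pos']),o['tcp_rot'])
for n in("side",): cv2.imwrite(f"pics/{n}11.png",cv2.resize(bot.capture(n)[170:300,240:400,::-1],None,fx=4,fy=4))
E
```

```text
time: 24.6
tool_pos: [569.9, 48.6, 66.8]
tcp_rot: [-3.14, 0.0, -1.951]
contact_force: [-2.1, -0.6, 0.8]
grip_width: 19.3
[-2.096 -0.622  0.812] [-0.01   0.353  0.031] 19.283432430867848 [ 2.363  1.819 66.81 ] [-3.14   0.    -1.951]
```

View pics/side11.png

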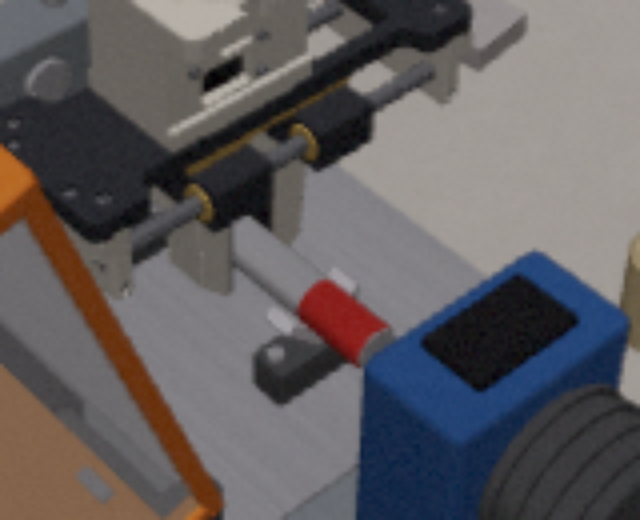

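```bash
python3 -m inch '[[[0,0,0.002,0,0,0,1],[0,0,0.004,0,0,0,1],[0,0,0.006,0,0,0,1],[0,0,0.007,0,0,0,1],[0,0,0.007,0,0,0,1],[0,0,0.007,0,0,0,1],[0,0,0.007,0,0,0,1],[0,0,0.007,0,0,0,1],[0,0,0.007,0,0,0,1],[0,0,0.007,0,0,0,1]]]'; python3 - <<'E'
from h import *
np.set_printoptions(precision=3,suppress=True)
o=bot.get_obs();print(o['contact_force'],o['moment'],o['grip_width'],w2r(o['tool_pos']),o['tcp_rot'])
E
```

```text
time: 25.9
tool_pos: [570.0, 48.4, 66.5]
tcp_rot: [-3.139, 0.0, -1.951]
contact_force: [-6.5, -2.5, 10.8]
grip_width: 19.1
[-6.473 -2.491 10.818] [-0.136  0.889 -0.039] 19.086482756022964 [ 2.273  1.674 66.542] [-3.139  0.    -1.951]
```

```bash
python3 -m inch '[[[0,0,-0.002,-0.002,0,0,1],[0,0,-0.003,-0.004,0,0,1],[0,0,-0.003,-0.006,0,0,1],[0,0,-0.003,-0.006,0,0,1],[0,0,-0.003,-0.006,0,0,1],[0,0,-0.003,-0.006,0,0,1],[0,0,-0.003,-0.006,0,0,1],[0,0,-0.003,-0.006,0,0,1],[0,0,-0.003,-0.006,0,0,1],[0,0,-0.003,-0.006,0,0,1]]]'; python3 - <<'E'
from h import *
np.set_printoptions(precision=3,suppress=True)
o=bot.get_obs();print(o['contact_force'],o['moment'],o['grip_width'],w2r(o['tool_pos']),o['tcp_rot'])
E
```

```text
time: 27.15
tool_pos: [569.9, 48.5, 66.6]
tcp_rot: [3.138, 0.0, -1.951]
contact_force: [-4.6, -0.4, 6.2]
grip_width: 19.3
[-4.647 -0.425  6.174] [-0.133  0.646 -0.054] 19.251892778370284 [ 2.275  1.812 66.586] [ 3.138  0.    -1.951]
```

Seated with slight press; release.

```bash
python3 -m inch '[[[0,0,0,0,0,0,0.6],[0,0,0,0,0,0,0.5],[0,0,0,0,0,0,0.4],[0,0,0,0,0,0,0.2],[0,0,0,0,0,0,0],[0,0,0,0,0,0,-0.3],[0,0,0,0,0,0,-0.6],[0,0,0,0,0,0,-1],[0,0,0,0,0,0,-1],[0,0,0,0,0,0,-1]]]'; python3 - <<'E'
from h import *
np.set_printoptions(precision=3,suppress=True)
o=bot.get_obs();print(o['contact_force'],o['moment'],o['grip_width'],w2r(o['tool_pos']),o['tcp_rot'])
for n in("side",): cv2.imwrite(f"pics/{n}12.png",cv2.resize(bot.capture(n)[100:320,180:450,::-1],None,fx=2.4,fy=2.4))
E
```

```text
time: 28.4
tool_pos: [569.9, 48.6, 65.8]
tcp_rot: [3.138, 0.0, -1.951]
contact_force: [0.4, 0.4, -0.9]
grip_width: 89.7
[ 0.396  0.42  -0.912] [ 0.101 -0.019  0.009] 89.7137841963808 [ 2.408  1.867 65.805] [ 3.138  0.    -1.951]
```

View pics/side12.png

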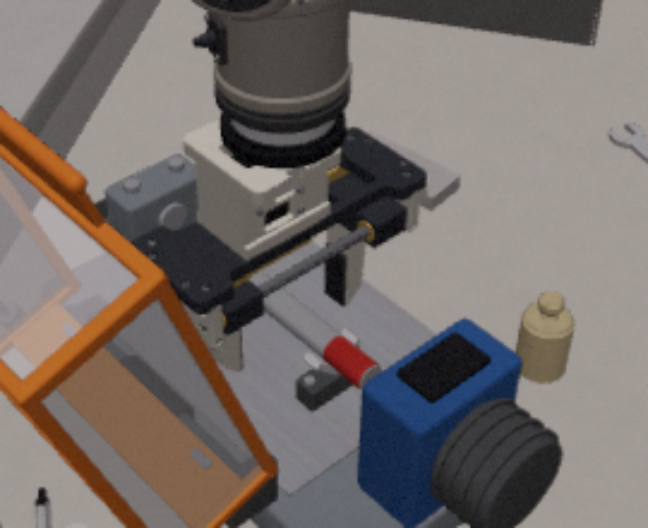

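Up (straight), then away to the lip side.

```bash
python3 -m inch '[[[0,0,-0.04,0,0,0,-1],[0,0,-0.1,0,0,0,-1],[0,0,-0.2,0,0,0,-1],[0,0,-0.32,0,0,0,-1],[0,0,-0.44,0,0,0,-1],[0.05,0,-0.55,0,0,0,-1],[0.15,0,-0.65,0,0,0,-1],[0.3,0,-0.73,0,0,0,-1],[0.45,0,-0.8,0,0,0,-1],[0.6,0,-0.85,0,0,0,-1]]]'; python3 -m inch '[[[0.15,0,0,0,0,0,-1],[0.3,0,0,0,0,0,-1],[0.45,0,0,0,0,0,-1],[0.55,0,0,0,0,0,-1],[0.6,0,0,0,0,0,-1],[0.6,0,0,0,0,0,-1],[0.6,0,0,0,0,0,-1],[0.6,0,0,0,0,0,-1],[0.6,0,0,0,0,0,-1],[0.6,0,0,0,0,0,-1]]]'; python3 - <<'E'
from h import *
np.set_printoptions(precision=3,suppress=True)
o=bot.get_obs();print(w2r(o['tool_pos']))
for n in("side","top"): cv2.imwrite(f"pics/{n}13.png",bot.capture(n)[:,:,::-1])
a=cv2.imread('pics/top13.png')[160:260,235:335]; b=cv2.imread('pics/side13.png')[180:280,250:350]
cv2.imwrite('pics/z13.png',cv2.hconcat([cv2.resize(x,None,fx=4,fy=4,interpolation=cv2.INTER_CUBIC) for x in(a,b)]))
E
```

```text
time: 29.7
tool_pos: [525.7, -64.0, 237.6]
tcp_rot: [3.14, 0.0, -1.951]
contact_force: [0.8, 0.2, 0.4]
grip_width: 91.7
time: 30.95
tool_pos: [481.5, -174.3, 235.7]
tcp_rot: [3.138, 0.0, -1.95]
contact_force: [-0.1, 0.1, -0.3]
grip_width: 91.6
[-237.415    1.053  235.7  ]
```

View pics/z13.png

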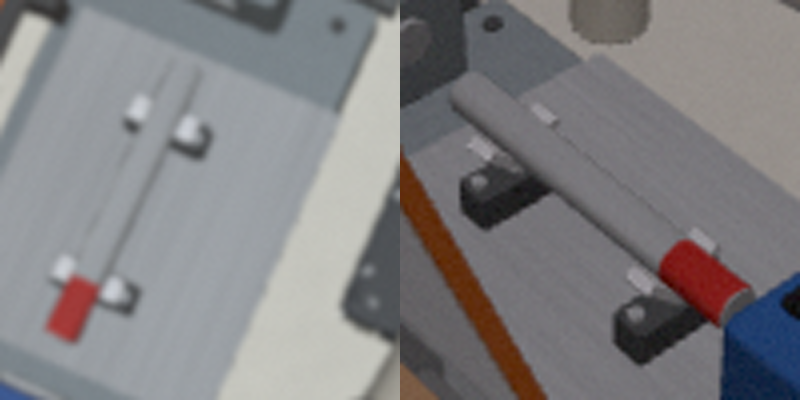

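View pics/top13.png

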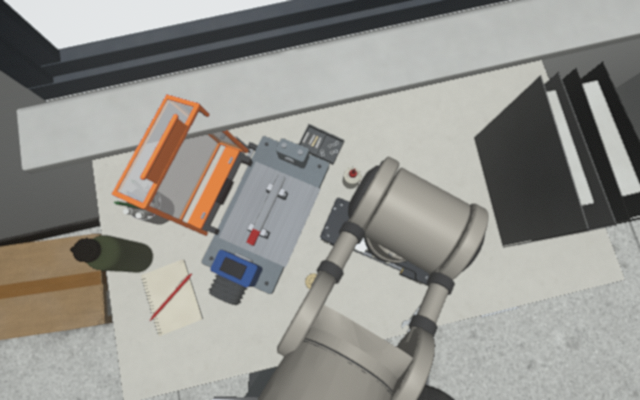

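View pics/side13.png

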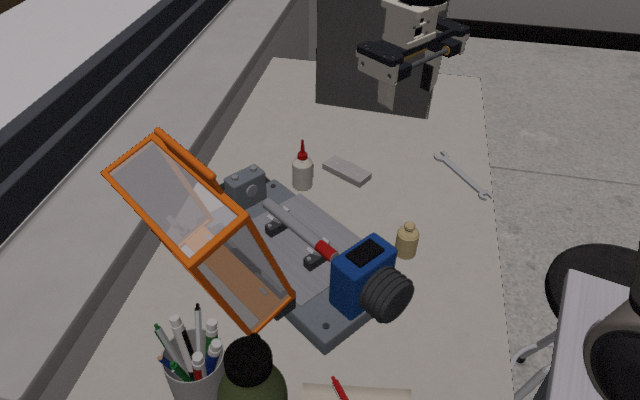

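```bash
python3 - <<'E'
from h import *
np.set_printoptions(precision=1,suppress=True)
r=tri((250,243),((738-400)/4+250,301/4+180));d=tri((281,176.5),((465-400)/4+250,90/4+180))
print(w2r(r[0]),r[1],w2r(d[0]),d[1],w2r((r[0]+d[0])/2))
E
```

```text
[ 1.6 84.3 88.2] 1.9486282703350102 [  2.8 -82.3  86. ] 0.33746539476004217 [ 2.2  1.  87.1]
```

```bash
python3 - <<'E'
import cv2
a=cv2.imread('pics/side5.png')[215:275,280:350]; b=cv2.imread('pics/side13.png')[215:275,280:350]
cv2.imwrite('pics/cmp.png',cv2.hconcat([cv2.resize(x,None,fx=5.7,fy=5.7,interpolation=cv2.INTER_CUBIC) for x in(a,b)]))
E
```

```text
(no output)
```

View pics/cmp.png

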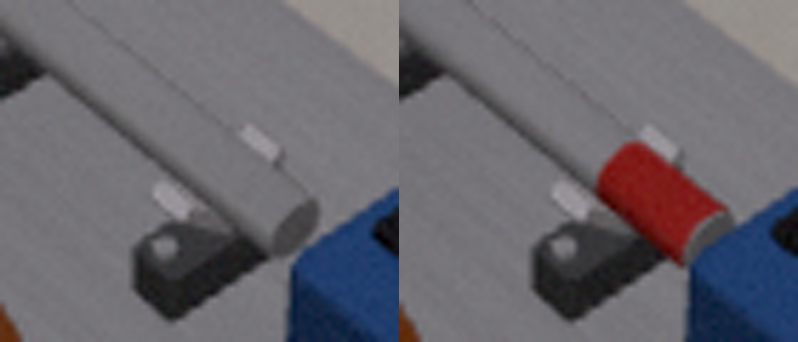

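```bash
python3 -c "
from plant import bot
print(bot.close_job())"
```

```text
the job is handed in; nothing more can be done
None
```

The job is handed in at about 31 s on the robot clock. The hood is open and the bar is turned end for end in its cradles.

- **Hood:** I lifted it by the lip with the shut fingers until it ran open alone. It was still fully open in the last pictures.
- **Bar:** I gripped it at its middle, lifted it clear on the lip side and turned it 180°. I then lowered it until the cradles carried it (about 11 N net upward on the tool at most) and released it. In the last pictures:
  - The red end faces the drive.
  - The bar's middle is about 1 mm from central along the rig.
  - The outline at the drive-side cradle matches the picture of the originally seated bar.
- **Surroundings:** The bottle, brass weight and block look unmoved. I saw no sign of a knock; the contact force stayed under about 15 N in every reading. I made no separate check of the specimen tray.

One check disagreed slightly. Triangulation put the red end at about 88 mm high and the other end at 86 mm, against the expected 85 mm. The red end face is partly hidden by the drive, so I trusted the outline match instead.

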